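# Light check on a culture tub

## Task

Set up a light check on the culture tub with the orange rim: balance the light meter, white sensor up and level, gently on the very crown of its domed lid and let go of it. Then hook the green lamp over the rail at the red-banded end, its lens facing the tubs, and slide it along the rail without lifting it off until it hangs straight behind the middle of that tub; let go and leave it hanging still, the meter still balanced. Do not disturb the jar and the dish.

Things in the scene. Friction and masses are not known exactly. Their poses are not given: they have to be found in the camera images.
- meter: Loose light meter, a flat black case 95 (its x) x 56 (its y) x 26 mm (z) with a yellow face and a round white sensor button 34 mm across rising 9 mm above the middle of its top; about 160 g. Origin: centre of its underside, z up. The sensor is look-only; grip the case across its 56 mm width. It starts lying on the bench at one side of the tubs.
- orange_tub: Fixed square culture tub 150 x 150 mm with an orange rim (156 mm square, top at 89 mm) and a cream domed lid, a cap of a sphere of radius 75 mm whose crown is 120 mm above the bench. Origin: centre of its underside; its axes are parallel to the world's.
- orange_tub_crown (a point): The crown (highest point, at the middle) of the orange-rimmed tub's domed lid, 120 mm above the bench.
- blue_tub: Fixed tub of the same shape with a blue rim, standing beside the orange one (either side): not the one to use. Origin: centre of its underside.
- lamp: Loose battery lamp on a hook, 171 mm tall, 350 g, standing upright on its head on the bench at the other side of the tubs. Origin: centre of its underside, z up. Green head 50 (x) x 100 (y) x 40 mm (z 0 to 40), bright lens on its -x face. A flat strap 30 mm wide rises at x = -21 mm to a hook with a grip tab on top.
- lamp_grip (a point): Where to pinch the lamp: middle of the black grip tab above its hook, z = 150 mm in the lamp's frame, on its axis. The tab is 14 (x) x 30 (y) mm, from z = 128 to 171 mm; pinch it across the 30 mm, along y.
- lamp_seat (a point): Inside the top of the lamp's hook, where the rail's centre line sits when hung: z = 115 mm in the lamp's frame, on its axis. The hook is an inverted V, 30 mm wide in y, 36 mm wide inside in x; its lip at x = +21 mm (6 mm thick) ends at z = 92 mm, so the rail enters from the lamp's +x side between z = 40 and 92 mm.
- lamp_lens (a point): Middle of the lamp's lens: x = -25, z = 20 mm in the lamp's frame.
- rail: Fixed steel rail, a round bar 12 mm in diameter along y, 240 mm above the bench, behind (beyond) the tubs; two square posts 18 mm thick, 250 mm tall, at y = +-310 mm from its middle. Origin: on the bench below its middle; axes parallel to the world's.
- rail_mid (a point): Middle of the rail's centre line, 240 mm above the bench.
- red_band: Red painted band 60 mm long round the rail near one end (235 mm from the rail's middle; the end varies): where the lamp is to be hooked on. Origin: the band's centre, on the rail's centre line; axes parallel to the world's.
- black_band: Black band, likewise, near the other end of the rail. Not to be used.
- jar: Loose amber jar with white cap, 70 mm across, 90 mm tall, beyond the rail; leave alone. Origin: centre of its underside.
- dish: Loose white dish 110 mm across, 25 mm tall, beyond the rail; leave alone. Origin: centre of its underside.
Mind the look-alikes: they are no part of the job. There is more than one size of the meter; the one meant has the size given above. What is shaped like the lamp but blue is not meant.

How it is judged:
On the way, in this order (a step that is already met when the one before it is completed fails the run):
1. the meter lies balanced on the crown of the orange-rimmed tub's dome (within 25 mm of the crown, tilted less than 0.2 rad), released (contact force between meter and orange_tub above 0.5 N and angle between meter's own z axis and vertical below 0.2 rad and horizontal distance between meter and orange_tub_crown below 0.025 m and z of meter in the frame of orange_tub_crown between -0.012 and 0.012 m and contact force between meter and the fingers below 0.1 N), for 0.3 s.
2. the lamp's hook sits over the rail at the red band (within 45 mm of the band's centre, no more than 12 mm above its seat) (x of lamp_seat in the frame of rail_mid between -0.012 and 0.012 m and z of lamp_seat in the frame of rail_mid between -0.015 and 0.012 m and y of lamp_seat in the frame of red_band between -0.045 and 0.045 m), for 0.1 s.
At the end, for the whole second after the job is handed in: Meter at rest on the orange-rimmed tub: centre within 25 mm of the crown sideways, 12 mm in height, tilt under 0.2 rad. Lamp hung at rest on the rail: seat within 12 mm of the bar (15 mm below), tilt under 0.2 rad, lens towards the tubs, within 20 mm of the tub's middle along the rail (contact force between meter and orange_tub above 0.5 N and angle between each of meter, lamp's own z axis and vertical below 0.2 rad and horizontal distance between meter and orange_tub_crown below 0.025 m and z of meter in the frame of orange_tub_crown between -0.012 and 0.012 m and x of lamp_seat in the frame of rail_mid between -0.012 and 0.012 m and z of lamp_seat in the frame of rail_mid between -0.015 and 0.012 m and y of lamp_seat in the frame of orange_tub between -0.02 and 0.02 m and x of lamp_lens in the frame of rail_mid below -0.01 m and contact force between lamp and rail above 0.5 N and linear speed of each of lamp, meter below 0.03 m/s and angular speed of each of lamp, meter below 0.4 rad/s); the robot touches nothing.
It fails at once if the lamp is hooked on or lifted off away from the red band (its hook over the rail, within 18 mm of it in x, and more than 18 mm above its seat, more than 70 mm from the band's centre) (x of lamp_seat in the frame of rail_mid between -0.018 and 0.018 m and z of lamp_seat in the frame of rail_mid between 0.018 and 0.1 m and (y of lamp_seat in the frame of red_band above 0.07 m or y of lamp_seat in the frame of red_band below -0.07 m)).
It fails at once if the meter is pressed or dropped hard on the dome (over 40 N) (contact force between meter and orange_tub above 40 N).
It fails at once if the jar or the dish is moved more than 30 mm (distance of any of jar, dish from where it was at the start of the episode above 0.03 m).
It also fails if it takes over 72 s, if anything falls off the work surface, if the arm or the gripper's body presses on something with over 40 N, if the wrist force passes 120 N, or if a joint passes its speed limit or range.

## Robot

A 6-joint arm with a two-finger parallel gripper is mounted at the origin on the work surface. World frame = base frame: x ahead of the robot, y to its left, z up, the work surface at z = 0. Lengths are in m, angles in rad, forces in N, time in s.
With the tool pointing down it reaches from about 0.375 to 0.9 m from the base axis. Payload 3.1 kg.
Tool frame: the origin (TCP) lies at the very end of the fingers, on their centre line; the grasp point (between the pads) lies 19 mm behind it (manip.pinch_z is the distance from the TCP to the grasp point, in m); z points along the fingers, y is the direction in which the jaws open and shut (so a half turn about z gives the same grasp; the last joint's range is limited). The gripper opens to 85 mm and grips with 20 to 120 N. Pads are 22 mm wide; open, the fingers measure 114 mm over their backs; the gripper's body (76 mm by 85 mm) begins 54 mm behind the grasp point. The pads swing forward as they close: fully open they stand 13 mm farther back than shut.
Start: joints at [-1.486, 0.527, 1.433, -0, 1.181, -0.178], TCP at [0.163, -0.603, 0.231] pointing down, gripper open.
Joint ranges: [-3.08, 3.08], [-0.75, 2.2], [0.22, 2.44], [-1.43, 4.57], [0, 2.65], [-2.85, 2.85]. Speed limits (rad/s): [2.79, 2.79, 3.14, 3.14, 3.14, 3.14].

## Interface

Orientations are given as a unit quaternion [x, y, z, w].
In Python, from station import manip gives the robot as it stands.
- The arm moves only by the tool drive_tool, never from a script. Its argument "increments" is a list of rows, each a list of 7 numbers: the closure in counts, from 0 (fully open) to 255 (shut), then the shift along the tool's x, y, z in cm, then the turn, a rotation vector about the tool's x, y, z in rad. A call has 1 to 20 rows; each row is the pose to reach, as a shift and turn from the pose commanded when the call began, along the tool's axes at that moment; what a row does not reach only later rows make up. A row lasts 1/10 s, in which the tool goes at most 50 mm and 8.59 degrees, less where a joint would pass 70% of its speed; a pose out of reach is approached as far as the arm can. A call with a gripper value outside its range is refused whole. The fingers move at their own pace and stop on an object; "force" is the grip in N (left out, the last holds). Time passes only in rows, so rows that repeat a pose let the fingers close. It gives the time, the measured TCP pose, the force and the opening at its end, in the units of the state.
- manip.sense(): the state, without advancing time (a new reading comes with each control period).
- manip.snapshot(name): name is "scene" or "top" or "wrist"; returns the picture (400x640x3 uint8, red, green, blue); there is no depth.
- manip.camera_model(name): a dict with "mtx" (3x3 intrinsics, pixels), "k1" (the pictures are not rectified: a ray, as slopes to the right and down, at radius r is drawn at 1 + k1 r^2 times it, then the intrinsics apply), "cam_to_world" (4x4, takes a point from camera to world coordinates). Camera axes: x right, y down, z forward; pixel columns grow to the right and rows downward; lengths in m; the calibration is good to about 2 mm. A picture is of the moment at which its call begins: read the wrist's pose just before it. camera_model takes no time and is no camera call; for the wrist camera it gives the pose at the moment of the call.
- manip.sign_off(): hands the job in, once; it reports no verdict.
The state is a dict: "t": time; "q": joint angles; "qd": joint speeds; "tau": joint torques, N m; "tcp_pos": TCP position; "tool_rot": TCP orientation; "force": force on the tool from outside, world axes, zero at the start; "ft_torque": the same for the moment, N m; "finger_gap": opening from 0.0 (shut) to 1.0 (fully open).
Only numpy, scipy, OpenCV 4.12 (cv2) and the standard library are available. Lean on these libraries where they do the work, as an engineer would, in place of code of your own. Each camera call takes 0.05 s, during which the arm holds its last target. There are 200 camera calls.

## Working session

There is one attempt and no reset: what is moved stays moved. The work goes in short steps, Python scripts to look and compute and a tool call to move; the robot and the scene stay as the last step left them, time stands still between calls to the robot, and variables do not carry over. Pictures are saved under pics/ and viewed, about 8 in all and at most 12, crops included, and the job is handed in when it is done.

Besides the shell and the picture viewer there is one more tool, called as name(argument=value, ...), one argument or row to a line, values as JSON. drive_tool: Moves the arm, as the interface text tells. Its arguments: {"type":"object","properties":{"increments":{"type":"array","items":{"type":"array","items":{"type":"number"}}},"force":{"type":"number"}},"required":["increments"]}

```bash
ls; mkdir -p pics; python3 - <<'E'
from station import manip
import cv2,numpy as np
for n in("scene","top"):
    cv2.imwrite(f"pics/{n}0.png",manip.snapshot(n)[:,:,::-1])
    m=manip.camera_model(n);print(n,m)
print(manip.sense())
E
```

```text
pics
scene {'mtx': array([[377.05056579,   0.        , 318.13452834],
       [  0.        , 377.05056579, 197.72025309],
       [  0.        ,   0.        ,   1.        ]]), 'k1': -0.017371777386906397, 'cam_to_world': array([[-0.67526993,  0.5853499 , -0.44874939,  0.96531154],
       [ 0.73744201,  0.54717766, -0.39594934,  0.32965723],
       [ 0.01377673, -0.59829933, -0.80115424,  0.95803072],
       [ 0.        ,  0.        ,  0.        ,  1.        ]])}
top {'mtx': array([[473.4034446 ,   0.        , 316.97937842],
       [  0.        , 473.4034446 , 204.74968739],
       [  0.        ,   0.        ,   1.        ]]), 'k1': -0.0005518044500878149, 'cam_to_world': array([[-0.01832754, -0.99278713,  0.11848133,  0.37076727],
       [-0.99964989,  0.01593322, -0.02112425, -0.03445366],
       [ 0.01908409, -0.118827  , -0.99273156,  1.58307645],
       [ 0.        ,  0.        ,  0.        ,  1.        ]])}
{'t': 0.1, 'q': array([-1.48551890e+00,  5.28357343e-01,  1.43378607e+00, -9.09382679e-06,
        1.18139610e+00, -1.78503253e-01]), 'qd': array([-0.0012651 , -0.00287742, -0.00176966,  0.00087049, -0.00020542,
       -0.00065095]), 'tau': array([ 5.19668106e-06, -4.43304527e+01, -1.78586876e+01, -1.82393146e-04,
        3.90687972e-03,  1.82743668e-05]), 'tcp_pos': array([ 0.16292567, -0.60271971,  0.23043743]), 'tool_rot': array([ 9.91314372e-01,  1.31509952e-01,  4.11576472e-05, -9.72567240e-04]), 'force': array([ 0.72292526, -0.9875884 , -0.37811655]), 'ft_torque': array([ 0.02422509, -0.02637228, -0.04208595]), 'finger_gap': 1.0019305058071866}
```

View pics/top0.png

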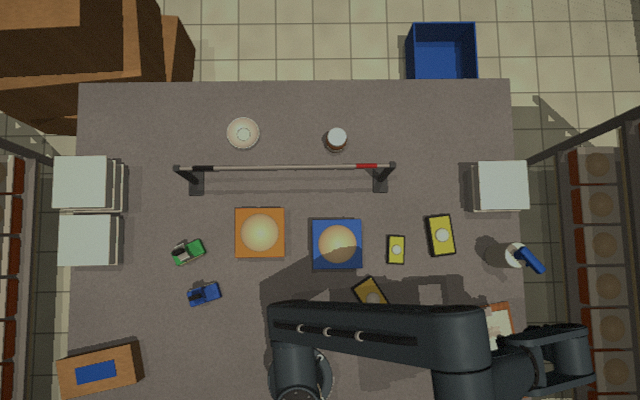

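View pics/scene0.png

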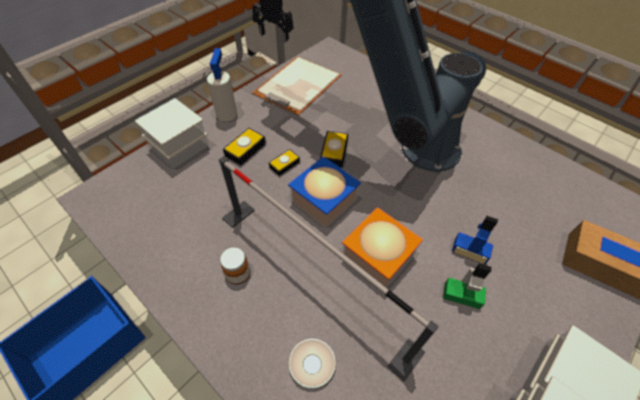

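The top view shows the orange tub at (260,232), blue tub (337,243), red band (367,166), green lamp (188,250), blue lamp (204,293), and three meters at (441,235), (397,249) and (370,293, partly hidden). The scene view shows all three meters clear. Next I'll measure the meters and the other objects.

```bash
cat > h.py <<'E'
import cv2,numpy as np
from station import manip
def rays(n,px,m=None):
    m=m or manip.camera_model(n); T=m["cam_to_world"]
    u=cv2.undistortPoints(np.float64(px).reshape(-1,1,2),m["mtx"],np.array([m["k1"],0,0,0.]))[:,0]
    return T[:3,3],np.c_[u,np.ones(len(u))]@T[:3,:3].T
def plane(n,px,z,m=None):
    c,d=rays(n,px,m); return c+d*((z-c[2])/d[:,2])[:,None]
def proj(n,P,m=None):
    m=m or manip.camera_model(n); W=np.linalg.inv(m["cam_to_world"])
    return cv2.projectPoints(np.float64(P).reshape(-1,1,3),cv2.Rodrigues(W[:3,:3])[0],W[:3,3],m["mtx"],np.array([m["k1"],0,0,0.]))[0][:,0]
def blobs(im,lo,hi,amin=30):
    hsv=cv2.cvtColor(im,cv2.COLOR_RGB2HSV); k=cv2.inRange(hsv,lo,hi)
    return [c for c in cv2.findContours(k,cv2.RETR_EXTERNAL,cv2.CHAIN_APPROX_NONE)[0] if cv2.contourArea(c)>=amin]
def rect(n,c,z,m=None):
    P=plane(n,c[:,0],z,m); (x,y),(w,h),a=cv2.minAreaRect(np.float32(P[:,:2]*1000)); 
    if h>w: w,h,a=h,w,a+90
    return np.round([x,y,w,h,(a+90)%180-90],1)
E
python3 - <<'E'
from h import *
C={"yellow":((20,110,60),(34,255,255),.026),"orange":((8,150,110),(17,255,255),.089),"green":((50,100,40),(80,255,255),.04),
 "blue":((105,120,40),(125,255,255),.089),"red":((0,150,60),(4,255,255),.24)}
for n in("top","scene"):
    im=manip.snapshot(n)
    for k,(lo,hi,z) in C.items():
        for c in blobs(im,lo,hi,15):
            r=rect(n,c,z)
            if 0<r[0]<1000 and abs(r[1])<600:print(n,k,c[:,0].mean(0).round(),cv2.contourArea(c),r)
m=manip.camera_model("top")
E
```

```text
top yellow [371. 292.] 310.0 [ 257.9 -234.4   94.5   67.8   32.5]
top yellow [396. 249.] 363.0 [ 404.6 -323.    88.4   49.3   -2.3]
top yellow [442. 235.] 737.0 [ 450.5 -477.4  124.8   69.8    6.6]
top orange [259. 232.] 2312.0 [464.9 118.4 154.5 151.7  -0.6]
top green [178. 260.] 30.5 [380.8 386.5  38.9  21.4  57.5]
top green [195. 248.] 201.5 [419.4 330.7  53.8  48.3 -67.6]
top blue [202. 295.] 353.0 [276.8 289.5  97.8  47.7 -72.8]
top blue [337. 244.] 2294.0 [ 425.5 -126.3  154.2  154.   -89.3]
top red [366. 166.] 57.0 [ 643.1 -208.4   55.2    8.8   89.2]
scene yellow [284. 160.] 292.0 [ 405.  -321.4   91.9   52.5   -4.2]
scene yellow [334. 145.] 489.0 [ 236.9 -244.6  128.5   71.2   31.3]
scene yellow [243. 143.] 536.5 [ 443.1 -480.   130.2   74.6    6.4]
scene orange [610. 249.] 1211.0 [ 70.2 582.1 154.2 115.9 -78.3]
scene orange [383. 243.] 2956.5 [4.673e+02 1.223e+02 1.599e+02 1.559e+02 1.000e-01]
scene orange [299. 109.] 17.5 [ 228.4 -425.5   71.7   53.6    8. ]
scene orange [259.  94.] 28.0 [ 277.9 -569.8   53.2   19.5  -83.1]
scene green [464. 293.] 724.5 [418.8 358.6 102.1  62.4 -65.4]
scene blue [474. 241.] 593.5 [293.9 295.2 103.6 100.7  27.6]
scene blue [325. 184.] 2089.0 [ 4.245e+02 -1.223e+02  1.611e+02  1.563e+02  2.000e-01]
scene red [242. 176.] 68.5 [ 642.4 -209.7   58.    11.8  -89.9]
```

```bash
cat >> h.py <<'E'
def go(pos,yaw):
    """increment (cm, rad) to reach tcp pos with tool pointing down, tool x at yaw (deg)"""
    from scipy.spatial.transform import Rotation as R
    s=manip.sense(); r=R.from_quat(s["tool_rot"]); a=np.radians(yaw)/2
    t=R.from_quat([np.cos(a),np.sin(a),0,0])
    print("t",s["t"],"tcp",s["tcp_pos"].round(4),"F",s["force"].round(1),"gap",round(s["finger_gap"],3))
    print("shift cm",(r.inv().apply(np.array(pos)-s["tcp_pos"])*100).round(2),"turn",(r.inv()*t).as_rotvec().round(4), (r.inv()*t).magnitude().round(3))
E
python3 -c "
from h import *
go([.405,-.322,.2],-3)"
```

```text
t 0.2 tcp [ 0.163  -0.6029  0.2307] F [-0.3 -0.4  0.4] gap 1.0Traceback (most recent call last):
  File "<string>", line 3, in <module>
    go([.405,-.322,.2],-3)
    ~~^^^^^^^^^^^^^^^^^^^^
  File "h.py", line 25, in go
    print("shift cm",(r.inv().apply(np.array(pos)-s["tcp_pos"])*100).round(2),"turn",(r.inv()*t).as_rotvec().round(4), (r.inv()*t).magnitude().round(3))
                                                                                                                       ^^^^^^^^^^^^^^^^^^^^^^^^^^^^^
AttributeError: 'float' object has no attribute 'round'
```

```bash
sed -i 's/, (r.inv()\*t).magnitude().round(3))/)/' h.py
python3 -c "
from h import *
go([.405,-.322,.2],-3)"
```

```text
t 0.2 tcp [ 0.163  -0.6029  0.2307] F [-0.3 -0.4  0.4] gap 1.0
shift cm [ 30.69 -20.81   3.1 ] turn [-1.400e-03 -1.000e-04  3.161e-01]
```

drive_tool(
  increments=[
    [0,10,-7,1,0,0,0.1],
    [0,20,-14,2,0,0,0.2],
    [0,30.7,-20.8,3.1,-0.001,0,0.316],
    [0,30.7,-20.8,3.1,-0.001,0,0.316],
    [0,30.7,-20.8,3.1,-0.001,0,0.316],
    [0,30.7,-20.8,3.1,-0.001,0,0.316],
    [0,30.7,-20.8,3.1,-0.001,0,0.316],
    [0,30.7,-20.8,3.1,-0.001,0,0.316],
    [0,30.7,-20.8,3.1,-0.001,0,0.316],
    [0,30.7,-20.8,3.1,-0.001,0,0.316],
    [0,30.7,-20.8,3.1,-0.001,0,0.316],
    [0,30.7,-20.8,3.1,-0.001,0,0.316],
  ],
)

```text
t: 1.4
tcp_pos: [0.4045, -0.3237, 0.2004]
tool_rot: [1.0, -0.027, 0.0, 0.001]
force: [-0.3, -1.1, 0.0]
finger_gap: 1.002
```

```bash
python3 - <<'E'
from h import *
m=manip.camera_model("wrist"); im=manip.snapshot("wrist"); cv2.imwrite("pics/w1.png",im[:,:,::-1])
print(m["mtx"][0,0],m["cam_to_world"].round(3))
for c in blobs(im,(20,110,60),(34,255,255),200): print(c[:,0].mean(0).round(),c[:,0].min(0),c[:,0].max(0),rect("wrist",c,.026,m))
for c in blobs(im,(0,0,200),(180,60,255),200): print("white",c[:,0].mean(0).round(),rect("wrist",c,.035,m))
go([.405,-.322,.2],-3)
E
```

```text
296.17208368902334 [[-0.055 -0.949 -0.312  0.484]
 [-0.999  0.053  0.015 -0.328]
 [ 0.002  0.312 -0.95   0.343]
 [ 0.     0.     0.     1.   ]]
[262. 304.] [227 256] [307 348] [ 238.2 -235.   128.3   71.3   31.9]
[318. 173.] [296 135] [341 212] [ 405.4 -322.4   87.3   48.5   -4. ]
[462. 122.] [426  58] [495 189] [ 448.8 -477.2  128.2   70.9    6.5]
white [481. 387.] [  90.2 -545.8   69.7   62.1   84.6]
white [568. 323.] [ 175.4 -635.3   98.6   50.5    8.7]
white [256. 307.] [ 240.8 -236.6   40.8   38.3  -41.1]
white [318. 175.] [ 406.9 -322.5   27.9   27.5   86.8]
white [465. 127.] [ 449.3 -475.8   42.6   41.8  -42.3]
t 1.45 tcp [ 0.4045 -0.3237  0.2004] F [-0.9 -1.2  0.2] gap 1.001
shift cm [ 0.04 -0.17  0.04] turn [ 0.0014 -0.0003 -0.0019]
```

View pics/w1.png

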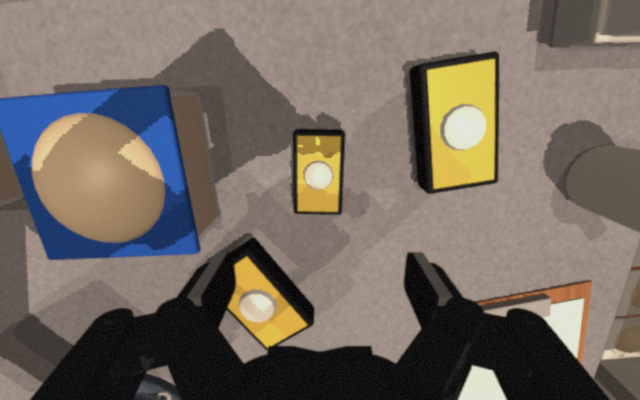

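The wrist view confirms it: the small meter at (318,173) measures about 95x55 mm including its black edge, and the other two are clearly larger. I'll descend on the small one.

drive_tool(
  increments=[
    [0,0.14,-0.13,4,0,0,0.016],
    [0,0.14,-0.13,9,0,0,0.016],
    [0,0.14,-0.13,13,0,0,0.016],
    [0,0.14,-0.13,16,0,0,0.016],
    [0,0.14,-0.13,18,0,0,0.016],
    [0,0.14,-0.13,19,0,0,0.016],
    [0,0.14,-0.13,19.4,0,0,0.016],
    [0,0.14,-0.13,19.4,0,0,0.016],
    [0,0.14,-0.13,19.4,0,0,0.016],
    [60,0.14,-0.13,19.4,0,0,0.016],
    [90,0.14,-0.13,19.4,0,0,0.016],
    [120,0.14,-0.13,19.4,0,0,0.016],
    [160,0.14,-0.13,19.4,0,0,0.016],
    [160,0.14,-0.13,19.4,0,0,0.016],
    [160,0.14,-0.13,19.4,0,0,0.016],
    [160,0.14,-0.13,19.4,0,0,0.016],
  ],
  force=30,
)

```text
t: 3.05
tcp_pos: [0.407, -0.3218, 0.0073]
tool_rot: [0.999, -0.034, 0.001, 0.001]
force: [-0.5, -0.2, 5.6]
finger_gap: 0.65
```

```bash
python3 -c "
from h import *
go([.406,-.3225,.26],-3)"
```

```text
t 3.05 tcp [ 0.407  -0.3218  0.0073] F [-0.5 -0.2  5.6] gap 0.65
shift cm [ -0.07   0.13 -25.27] turn [ 0.0022 -0.0013 -0.0157]
```

drive_tool(
  increments=[
    [160,0,0,-0.5,0,0,0],
    [160,0,0,-1.5,0,0,0],
    [160,0,0,-3.5,0,0,0],
    [160,0,0,-6.5,0,0,0],
    [160,0,0,-10,0,0,0],
    [160,0,0,-13.5,0,0,0],
    [160,0,0,-16,0,0,0],
    [160,0,0,-17.5,0,0,0],
    [160,0,0,-18,0,0,0],
    [160,0,0,-18,0,0,0],
  ],
)

```text
t: 4.05
tcp_pos: [0.4066, -0.3212, 0.1871]
tool_rot: [0.999, -0.034, 0.001, 0.001]
force: [-0.1, -0.5, -2.7]
finger_gap: 0.647
```

```bash
python3 - <<'E'
from h import *
m=manip.camera_model("wrist");s=manip.sense(); im=manip.snapshot("wrist")
z=s["tcp_pos"][2]-.0073
for c in blobs(im,(20,110,60),(34,255,255),200): print(c[:,0].mean(0).round(),rect("wrist",c,z+.026,m))
# orange tub refinement: rim quad from top (arm permitting)
go([.466,.120,.19],0)
E
```

```text
[263. 341.] [ 3.666e+02 -2.886e+02  1.540e+01  6.500e+00  3.000e-01]
[320. 266.] [ 404.8 -320.9   86.4   47.2   -4. ]
[470. 123.] [ 470.9 -387.8   52.3   29.     6.6]
t 4.1 tcp [ 0.4063 -0.3208  0.1861] F [-0.8 -0.3 -2.5] gap 0.65
shift cm [  2.96 -44.39  -0.41] turn [ 0.0005  0.0003 -0.0681]
```

drive_tool(
  increments=[
    [160,0,-1,-0.5,0,0,0],
    [160,0.2,-3,-1.2,0,0,0],
    [160,0.4,-6,-1.3,0,0,-0.01],
    [160,0.7,-10,-1.3,0,0,-0.02],
    [160,1,-14,-1.3,0,0,-0.03],
    [160,1.3,-18,-1.3,0,0,-0.04],
    [160,1.6,-22,-1.3,0,0,-0.05],
    [160,1.9,-26,-1.3,0,0,-0.06],
    [160,2.2,-30,-1.3,0,0,-0.068],
    [160,2.5,-34,-1.3,0,0,-0.068],
    [160,2.8,-38,-1.3,0,0,-0.068],
    [160,3,-41,-1.3,0,0,-0.068],
    [160,3.1,-43,-1.3,0,0,-0.068],
    [160,3.1,-44.1,-1.3,0,0,-0.068],
    [160,3.1,-44.4,-1.3,0,0,-0.068],
    [160,3.1,-44.4,-1.3,0,0,-0.068],
    [160,3.1,-44.4,-1.3,0,0,-0.068],
  ],
)

```text
t: 5.8
tcp_pos: [0.4675, 0.1188, 0.1987]
tool_rot: [1.0, -0.001, -0.0, 0.001]
force: [0.2, 0.4, -2.4]
finger_gap: 0.644
```

```bash
python3 - <<'E'
from h import *
m=manip.camera_model("wrist");s=manip.sense(); im=manip.snapshot("wrist"); cv2.imwrite("pics/w2.png",im[:,:,::-1])
z=s["tcp_pos"][2]-.0073
for c in blobs(im,(20,110,60),(34,255,255),200): print("y",c[:,0].mean(0).round(),rect("wrist",c,z+.026,m))
for c in blobs(im,(7,150,90),(17,255,255),500): print("o",c[:,0].mean(0).round(),cv2.contourArea(c),rect("wrist",c,.089,m))
for n in("scene","top"):
  im=manip.snapshot(n); cv2.imwrite(f"pics/{n}2.png",im[:,:,::-1])
  for c in blobs(im,(7,150,90),(17,255,255),500): print(n,c[:,0].mean(0).round(),cv2.contourArea(c),rect(n,c,.089))
  for c in blobs(im,(20,110,60),(34,255,255),50): print(n,"y",c[:,0].mean(0).round(),rect(n,c,z+.026))
go([.466,.120,.20],0)
E
```

```text
y [586. 336.] [425.4 -26.2  50.8  28.   32.1]
y [320. 266.] [ 4.657e+02  1.189e+02  8.650e+01  4.730e+01 -1.000e-01]
o [318. 165.] 10671.0 [475.4 119.8 153.5 137.3 -89.9]
scene [610. 249.] 1256.0 [ 71.7 581.3 156.1 117.5 -78. ]
scene [382. 245.] 1260.0 [4.685e+02 1.213e+02 1.573e+02 1.572e+02 4.000e-01]
scene [600.  90.] 573.0 [-621.7  340.   136.   120.7  -89. ]
scene [58. 90.] 621.5 [ 7.6240e+02 -1.1238e+03  1.4230e+02  1.0850e+02 -1.1000e+00]
scene [95. 70.] 551.5 [  595.7 -1151.2   169.9   153.1    85.5]
scene [166.  38.] 1282.5 [  271.8 -1126.7   490.7   129.1    -2.5]
scene y [387. 214.] [471.7 118.6  77.6  49.    2.1]
scene y [335. 145.] [ 387.2 -125.6  104.5   58.4   31.9]
scene y [243. 143.] [ 550.4 -313.8  103.5   59.3    6.5]
top y [373. 299.] [ 260.8 -217.   108.7   61.    32. ]
top y [442. 235.] [ 440.6 -423.   109.3   61.2    6.6]
t 5.95 tcp [0.4678 0.1187 0.1989] F [-0.6  0.4 -1.6] gap 0.643
shift cm [-0.18 -0.13 -0.11] turn [ 0.0011  0.0001 -0.0018]
```

View pics/w2.png

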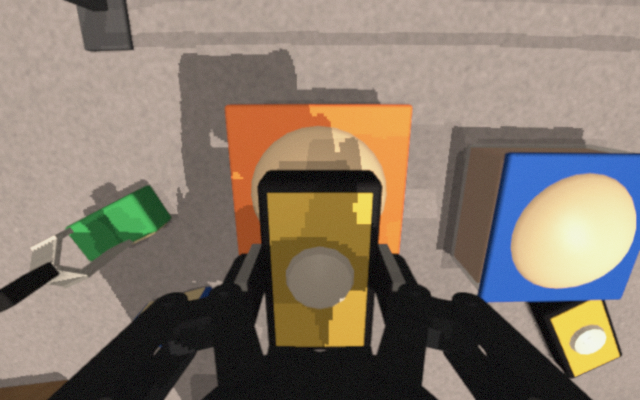

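drive_tool(
  increments=[
    [160,0.06,-0.1,1,0,0,0],
    [160,0.06,-0.1,2.5,0,0,0],
    [160,0.06,-0.1,4,0,0,0],
    [160,0.06,-0.1,5.2,0,0,0],
    [160,0.06,-0.1,6,0,0,0],
    [160,0.06,-0.1,6.5,0,0,0],
    [160,0.06,-0.1,6.7,0,0,0],
    [160,0.06,-0.1,6.7,0,0,0],
    [160,0.06,-0.1,6.7,0,0,0],
  ],
)

```text
t: 6.85
tcp_pos: [0.4687, 0.1205, 0.1322]
tool_rot: [1.0, -0.0, 0.001, 0.0]
force: [0.5, 0.2, -1.7]
finger_gap: 0.645
```

```bash
python3 -c "
from h import *
go([.4675,.1198,.1273],0)"
```

```text
t 6.85 tcp [0.4687 0.1205 0.1322] F [ 0.5  0.2 -1.7] gap 0.645
shift cm [-0.12  0.07  0.49] turn [ 0.0009 -0.001  -0.0002]
```

drive_tool(
  increments=[
    [160,-0.05,0.05,0.1,0,0,0],
    [160,-0.05,0.05,0.2,0,0,0],
    [160,-0.05,0.05,0.3,0,0,0],
    [160,-0.05,0.05,0.3,0,0,0],
    [160,-0.05,0.05,0.3,0,0,0],
  ],
)

```text
t: 7.35
tcp_pos: [0.4679, 0.12, 0.1289]
tool_rot: [1.0, -0.0, 0.0, 0.0]
force: [0.6, 0.3, -1.8]
finger_gap: 0.65
```

drive_tool(
  increments=[
    [160,0,0,0.05,0,0,0],
    [160,0,0,0.1,0,0,0],
    [160,0,0,0.1,0,0,0],
  ],
)

```text
t: 7.65
tcp_pos: [0.4679, 0.12, 0.1278]
tool_rot: [1.0, -0.0, -0.0, 0.0]
force: [-1.1, -0.3, -2.0]
finger_gap: 0.646
```

drive_tool(
  increments=[
    [160,0,0,0.05,0,0,0],
    [160,0,0,0.1,0,0,0],
    [160,0,0,0.1,0,0,0],
  ],
)

```text
t: 7.95
tcp_pos: [0.468, 0.12, 0.1272]
tool_rot: [1.0, -0.0, 0.0, 0.001]
force: [-1.1, 0.5, 2.0]
finger_gap: 0.647
```

drive_tool(
  increments=[
    [110,0,0,0,0,0,0],
    [100,0,0,0,0,0,0],
    [94,0,0,0,0,0,0],
    [90,0,0,0,0,0,0],
    [87,0,0,0,0,0,0],
    [84,0,0,0,0,0,0],
    [81,0,0,0,0,0,0],
    [78,0,0,0,0,0,0],
    [70,0,0,0,0,0,0],
    [60,0,0,0,0,0,0],
    [40,0,0,0,0,0,0],
    [20,0,0,0,0,0,0],
    [0,0,0,0,0,0,0],
    [0,0,0,0,0,0,0],
  ],
  force=20,
)

```text
t: 9.35
tcp_pos: [0.4679, 0.12, 0.1269]
tool_rot: [1.0, -0.0, 0.0, 0.0]
force: [-0.0, 0.6, 0.2]
finger_gap: 1.0
```

```bash
python3 - <<'E'
from h import *
m=manip.camera_model("wrist"); im=manip.snapshot("wrist")
for c in blobs(im,(20,110,60),(34,255,255),200): print("y",c[:,0].mean(0).round(),rect("wrist",c,.146,m))
im=manip.snapshot("scene"); cv2.imwrite("pics/s3.png",cv2.resize(im[150:310,300:540,::-1],None,fx=3,fy=3))
go([.4675,.1198,.25],0)
E
```

```text
y [618. 375.] [396.3 -57.2  38.8  23.1  31. ]
y [319. 266.] [ 4.664e+02  1.203e+02  8.620e+01  4.720e+01 -1.000e-01]
t 9.45 tcp [0.4679 0.12   0.1269] F [-0.1  0.1  1.2] gap 1.0
shift cm [ -0.04   0.03 -12.31] turn [ 0.001  -0.0001 -0.0002]
```

View pics/s3.png

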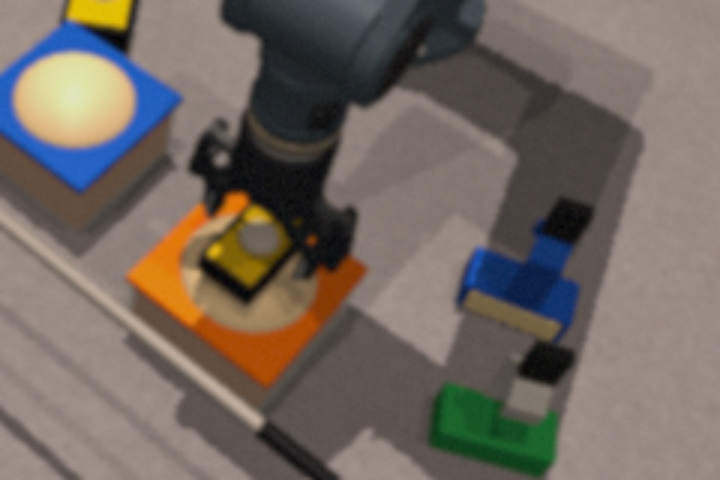

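The meter sits level at about (0.466, 0.120), with the fingers clear. I'll raise the gripper straight up and then go to the lamp.

drive_tool(
  increments=[
    [0,0,0,-1,0,0,0],
    [0,0,0,-3,0,0,0],
    [0,0,0,-6,0,0,0],
    [0,0,0,-10,0,0,0],
    [0,0,0,-14,0,0,0],
    [0,0,0,-18,0,0,0],
    [0,0,0,-21,0,0,0],
    [0,-2,-8,-21,0,0,-0.15],
    [0,-4,-16,-21,0,0,-0.3],
    [0,-6,-24,-21,0,0,-0.42],
    [0,-6,-24,-21,0,0,-0.42],
    [0,-6,-24,-21,0,0,-0.42],
    [0,-6,-24,-21,0,0,-0.42],
    [0,-6,-24,-21,0,0,-0.42],
  ],
)

```text
t: 10.85
tcp_pos: [0.407, 0.3609, 0.3369]
tool_rot: [0.978, 0.21, -0.0, 0.001]
force: [0.3, -0.4, 0.4]
finger_gap: 1.003
```

```bash
python3 - <<'E'
from h import *
m=manip.camera_model("wrist"); s=manip.sense(); im=manip.snapshot("wrist"); cv2.imwrite("pics/w4.png",im[:,:,::-1])
for c in blobs(im,(45,90,30),(85,255,255),100): print("g",c[:,0].mean(0).round(),cv2.contourArea(c),rect("wrist",c,.04,m))
t=manip.snapshot("top"); 
for c in blobs(t,(20,110,60),(34,255,255),50): print("top y",c[:,0].mean(0).round(),rect("top",c,.146))
go([.41,.36,.25],24)
E
```

```text
g [322. 152.] 1459.5 [411.  358.2  97.8  52.5 -65.8]
top y [373. 299.] [ 255.1 -226.6  114.5   64.1   32. ]
top y [257. 231.] [ 4.653e+02  1.183e+02  8.540e+01  4.850e+01 -3.000e-01]
top y [442. 235.] [ 444.3 -443.2  115.2   64.4    6.6]
t 10.95 tcp [0.4079 0.3593 0.3369] F [-1.  -0.1  0.4] gap 0.998
shift cm [0.22 0.01 8.69] turn [0.0016 0.0006 0.0003]
```

View pics/w4.png

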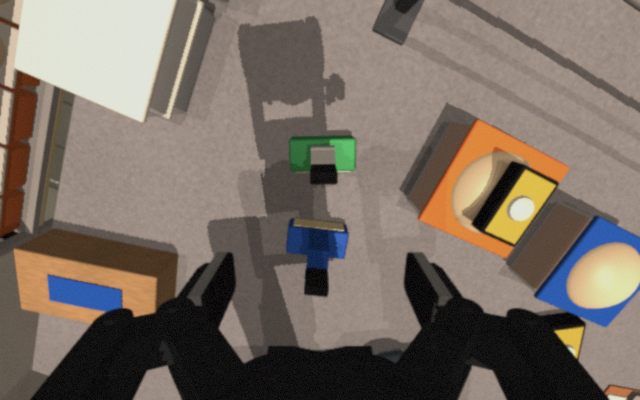

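```bash
python3 - <<'E'
from h import *
m=manip.camera_model("wrist"); im=manip.snapshot("wrist")
sub=im[155:195,300:345]; k=(sub.max(2)<45).astype(np.uint8)
c=max(cv2.findContours(k,0,1)[0],key=cv2.contourArea)
x,y,w,h=cv2.boundingRect(c); x+=300;y+=155; print(x,y,w,h)
P=proj("wrist",[[.411,.358,.171],[.411,.358,.128],[.411,.358,.15]],m).round(1);print("pred tab axis",P)
# far edge of the tab top lies at z=.171? near/far edges on planes
print(plane("wrist",[[x+w/2,y+h/2]],.15,m).round(4))
print(im[137:190:3,320].tolist())
go([.411,.358,.25],24.2)
E
```

```text
308 165 27 20
pred tab axis [[321.7 175.5]
 [321.3 166.8]
 [321.5 171. ]]
[[0.4067 0.3561 0.15  ]]
[[29, 64, 33], [38, 98, 51], [47, 97, 54], [82, 81, 73], [147, 137, 124], [125, 117, 105], [125, 117, 106], [123, 115, 104], [126, 118, 106], [69, 63, 56], [9, 6, 9], [19, 20, 18], [16, 10, 15], [26, 22, 17], [28, 24, 24], [23, 20, 16], [81, 75, 71], [94, 83, 78]]
t 11.0 tcp [0.4082 0.359  0.3369] F [ 0.6 -0.7  0.3] gap 1.0
shift cm [0.22 0.19 8.69] turn [ 0.0014  0.0005 -0.0042]
```

drive_tool(
  increments=[
    [0,0.18,0.21,3,0,0,-0.004],
    [0,0.18,0.21,7,0,0,-0.004],
    [0,0.18,0.21,11,0,0,-0.004],
    [0,0.18,0.21,15,0,0,-0.004],
    [0,0.18,0.21,18,0,0,-0.004],
    [0,0.18,0.21,19.5,0,0,-0.004],
    [0,0.18,0.21,20.2,0,0,-0.004],
    [0,0.18,0.21,20.2,0,0,-0.004],
    [0,0.18,0.21,20.2,0,0,-0.004],
  ],
)

```text
t: 11.9
tcp_pos: [0.4115, 0.3586, 0.1356]
tool_rot: [0.978, 0.21, 0.001, 0.0]
force: [-0.9, -0.3, 0.2]
finger_gap: 0.999
```

```bash
python3 - <<'E'
from h import *
m=manip.camera_model("wrist"); im=manip.snapshot("wrist"); cv2.imwrite("pics/w5.png",im[:,:,::-1])
for c in blobs(im,(45,90,30),(85,255,255),100): print("g",c[:,0].mean(0).round(),cv2.contourArea(c),rect("wrist",c,.04,m))
go([.4105,.3578,.135],24.2)
E
```

```text
g [320. 194.] 5164.5 [413.4 359.2  97.4  55.  -64.7]
t 11.95 tcp [0.4116 0.3589 0.1359] F [ 0.4 -0.5  0.5] gap 0.997
shift cm [-0.14  0.06  0.09] turn [ 0.0008 -0.0023  0.0006]
```

View pics/w5.png

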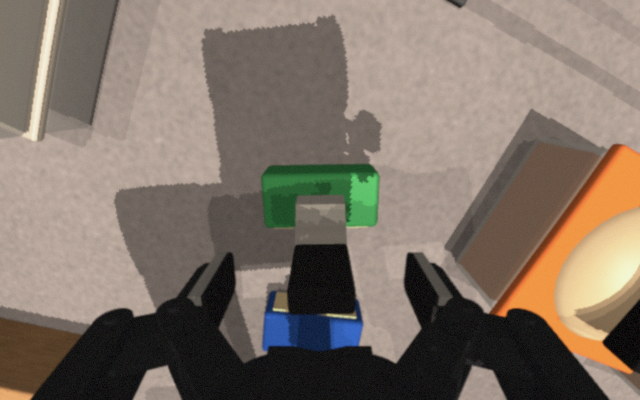

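The tab at (321,275) is centred between the fingers, and the lens edge shows on the robot side. Now to grip and lift.

drive_tool(
  increments=[
    [80,0,0,0,0,0,0],
    [140,0,0,0,0,0,0],
    [200,0,0,0,0,0,0],
    [230,0,0,0,0,0,0],
    [230,0,0,0,0,0,0],
    [230,0,0,0,0,0,0],
    [230,0,0,0,0,0,0],
    [230,0,0,-0.5,0,0,0],
    [230,0,0,-1.5,0,0,0],
    [230,0,0,-3.5,0,0,0],
    [230,0,0,-6.5,0,0,0],
    [230,0,0,-10,0,0,0],
    [230,0,0,-14,0,0,0],
    [230,0,0,-18,0,0,0],
    [230,0,0,-20,0,0,0],
    [230,0,0,-21,0,0,0],
    [230,0,0,-21,0,0,0],
    [230,0,0,-21,0,0,0],
  ],
  force=60,
)

```text
t: 13.75
tcp_pos: [0.4094, 0.3586, 0.343]
tool_rot: [0.978, 0.21, -0.002, 0.001]
force: [0.5, -0.9, -3.0]
finger_gap: 0.342
```

```bash
python3 - <<'E'
from h import *
m=manip.camera_model("wrist"); s=manip.sense(); im=manip.snapshot("wrist"); cv2.imwrite("pics/w6.png",im[:,:,::-1])
z=s["tcp_pos"][2]-.1355
for c in blobs(im,(45,90,30),(85,255,255),100): print("g",c[:,0].mean(0).round(),cv2.contourArea(c),rect("wrist",c,z+.04,m))
for n in ("top",):
  im=manip.snapshot(n); hsv=cv2.cvtColor(im,cv2.COLOR_RGB2HSV)
  for c in blobs(im,(0,150,60),(4,255,255),15): print(n,rect(n,c,.24)[:5],c[:,0].mean(0))
go([.56,-.19,s["tcp_pos"][2]],0)
E
```

```text
g [320. 193.] 5189.5 [411.5 359.1  97.6  55.  -65.1]
top [ 643.1 -208.4   55.2    8.8   89.2] [366.5 165.5]
t 13.85 tcp [0.4094 0.3585 0.3425] F [-1.1  0.2 -3.2] gap 0.343
shift cm [-8.82 56.19  0.06] turn [0.0022 0.0045 0.4237]
```

drive_tool(
  increments=[
    [230,-0.1,0.7,0,0,0,0],
    [230,-0.3,2,-0.5,0,0,0.02],
    [230,-0.6,4,-1,0,0,0.04],
    [230,-1.1,7,-1,0,0,0.07],
    [230,-1.7,11,-1,0,0,0.1],
    [230,-2.4,15,-1,0,0,0.13],
    [230,-3,19,-1,0,0,0.16],
    [230,-3.6,23,-1,0,0,0.19],
    [230,-4.2,27,-1,0,0,0.22],
    [230,-4.9,31,-1,0,0,0.25],
    [230,-5.5,35,-1,0,0,0.28],
    [230,-6.1,39,-1,0,0,0.31],
    [230,-6.8,43,-1,0,0,0.34],
    [230,-7.4,47,-1,0,0,0.37],
    [230,-8,51,-1,0,0,0.4],
    [230,-8.5,54,0,0,0.002,0.42],
    [230,-8.7,55.7,0,0.002,0.004,0.424],
    [230,-8.8,56.2,0,0.002,0.004,0.424],
    [230,-8.8,56.2,0,0.002,0.004,0.424],
    [230,-8.8,56.2,0,0.002,0.004,0.424],
  ],
)

```text
t: 15.85
tcp_pos: [0.5609, -0.188, 0.3455]
tool_rot: [1.0, 0.0, 0.002, -0.001]
force: [0.6, -0.2, -3.6]
finger_gap: 0.343
```

```bash
python3 - <<'E'
from h import *
m=manip.camera_model("wrist"); s=manip.sense(); im=manip.snapshot("wrist"); cv2.imwrite("pics/w7.png",im[:,:,::-1])
z=s["tcp_pos"][2]-.1355
for c in blobs(im,(45,90,30),(85,255,255),100): print("g",c[:,0].mean(0).round(),rect("wrist",c,z+.04,m))
for c in blobs(im,(0,140,50),(4,255,255),100): print("red",c[:,0].mean(0).round(),rect("wrist",c,.24,m))
for n in("top","scene"):
  for c in blobs(manip.snapshot(n),(20,110,60),(34,255,255),50): print(n,"y",rect(n,c,.146))
go([.56,-.19,.17+.1355],0)
E
```

```text
g [320. 193.] [ 563.6 -188.    97.8   54.6  -89.2]
red [342.  95.] [ 643.8 -205.5   60.7   13.7  -89.9]
top y [ 255.9 -226.1  116.1   64.2   31.7]
top y [ 4.653e+02  1.183e+02  8.540e+01  4.850e+01 -3.000e-01]
top y [ 444.3 -443.2  115.2   64.5    6.6]
scene y [466.9 121.2  91.1  51.7  -0.5]
scene y [ 331.3 -169.6  114.1   64.    31.9]
scene y [ 510.4 -375.8  113.5   65.     6.4]
t 16.0 tcp [ 0.5612 -0.1879  0.3457] F [-0.5 -0.  -4.2] gap 0.34
shift cm [-0.13  0.22  4.02] turn [-0.002  -0.0039  0.0016]
```

View pics/w7.png

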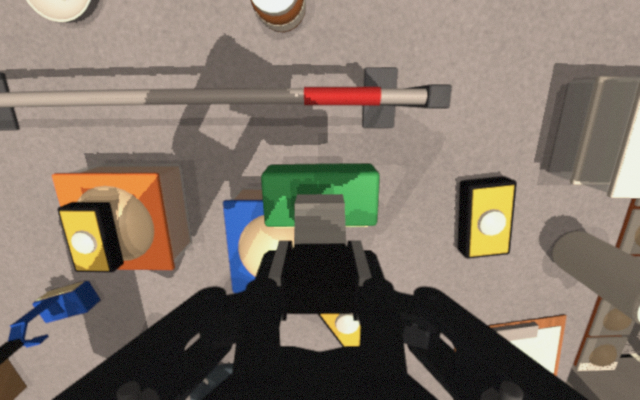

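Wrist view: the lamp head at (320,193) is level and square, and the red band at (342,95) lies ahead of it. Next: lower, then move the hook over the rail.

drive_tool(
  increments=[
    [230,0,0,1,0,0,0],
    [230,0,0,2.5,-0.001,-0.002,0],
    [230,0,0,3.6,-0.002,-0.004,0],
    [230,0,0,4,-0.002,-0.004,0],
    [230,0.5,0,4,-0.002,-0.004,0],
    [230,1.5,0,4,-0.002,-0.004,0],
    [230,3,0,4,-0.002,-0.004,0],
    [230,4.5,0,4,-0.002,-0.004,0],
    [230,6,0,4,-0.002,-0.004,0],
    [230,7.2,0,4,-0.002,-0.004,0],
    [230,8,0,4,-0.002,-0.004,0],
    [230,8.2,0,4,-0.002,-0.004,0],
    [230,8.2,0,4,-0.002,-0.004,0],
    [230,8.2,0,4,-0.002,-0.004,0],
  ],
)

```text
t: 17.4
tcp_pos: [0.643, -0.1893, 0.3055]
tool_rot: [1.0, -0.0, -0.001, 0.0]
force: [-0.1, 0.4, -3.4]
finger_gap: 0.344
```

```bash
python3 - <<'E'
from h import *
m=manip.camera_model("wrist"); s=manip.sense(); im=manip.snapshot("wrist"); cv2.imwrite("pics/w8.png",im[:,:,::-1])
z=s["tcp_pos"][2]-.1355
for c in blobs(im,(45,90,30),(85,255,255),100): print("g",c[:,0].mean(0).round(),rect("wrist",c,z+.04,m))
for c in blobs(im,(0,140,50),(4,255,255),60): print("red",c[:,0].mean(0).round(),rect("wrist",c,.24,m))
go([.643,-.188,.2605],0)
E
```

```text
g [360. 222.] [ 620.8 -225.3   26.1    4.7   89.9]
g [279. 222.] [ 621.4 -154.4   25.3    7.5   90. ]
g [320. 182.] [ 657.  -189.8   97.5   32.1  -89.3]
red [363. 210.] [ 643.9 -221.9   27.3   13.7  -88.5]
t 17.45 tcp [ 0.643  -0.1893  0.3056] F [-0.8 -0.1 -3.6] gap 0.341
shift cm [ 0.01 -0.13  4.51] turn [ 0.0001  0.0009 -0.0004]
```

View pics/w8.png

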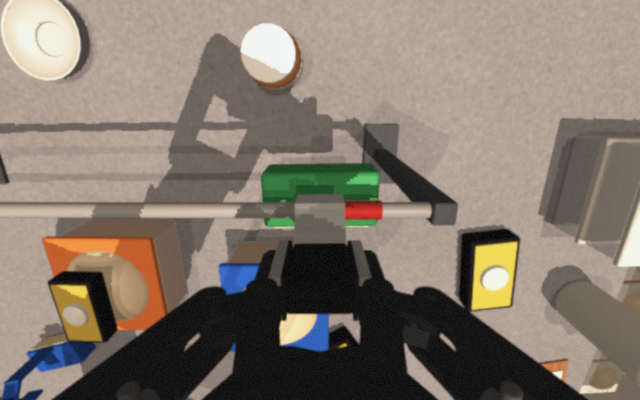

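The hook is over the rail, which now passes behind the lip at (320,210). Lowering onto it.

drive_tool(
  increments=[
    [230,0.05,0,0.7,0,0,0],
    [230,0.05,0,1.6,0,0,0],
    [230,0.05,0,2.6,0,0,0],
    [230,0.05,0,3.4,0,0,0],
    [230,0.05,0,3.9,0,0,0],
    [230,0.05,0,4.1,0,0,0],
    [230,0.05,0,4.1,0,0,0],
  ],
)

```text
t: 18.15
tcp_pos: [0.6439, -0.1894, 0.2641]
tool_rot: [1.0, -0.0, -0.0, -0.0]
force: [-0.6, 0.3, -3.3]
finger_gap: 0.344
```

drive_tool(
  increments=[
    [230,0,0,0.1,0,0,0],
    [230,0,0,0.2,0,0,0],
    [230,0,0,0.2,0,0,0],
  ],
)

```text
t: 18.45
tcp_pos: [0.6443, -0.1895, 0.2629]
tool_rot: [1.0, -0.0, 0.0, 0.0]
force: [0.4, -0.6, -3.5]
finger_gap: 0.343
```

drive_tool(
  increments=[
    [230,0,0,0.1,0,0,0],
    [230,0,0,0.15,0,0,0],
    [230,0,0,0.15,0,0,0],
  ],
)

```text
t: 18.75
tcp_pos: [0.6449, -0.1896, 0.262]
tool_rot: [1.0, -0.0, 0.001, 0.001]
force: [2.7, 0.9, 0.1]
finger_gap: 0.343
```

drive_tool(
  increments=[
    [230,0.1,0,0,0,0,0],
    [230,0.15,0,0.05,0,0,0],
    [230,0.15,0,0.05,0,0,0],
  ],
)

```text
t: 19.05
tcp_pos: [0.646, -0.1895, 0.2609]
tool_rot: [1.0, -0.0, 0.001, 0.0]
force: [2.8, 0.1, 0.4]
finger_gap: 0.342
```

drive_tool(
  increments=[
    [230,0.1,0,0,0,0,0],
    [230,0.15,0,0,0,0,0],
    [230,0.15,0,0,0,0,0],
  ],
)

```text
t: 19.35
tcp_pos: [0.6468, -0.1894, 0.2602]
tool_rot: [1.0, -0.0, -0.0, 0.0]
force: [1.4, -1.3, -0.5]
finger_gap: 0.34
```

drive_tool(
  increments=[
    [230,0,-0.3,-0.05,0,0,0],
    [230,0,-1,-0.05,0,0,0],
    [230,0,-2,-0.05,0,0,0],
    [230,0,-3.5,-0.05,0,0,0],
    [230,0,-5,-0.05,0,0,0],
    [230,0,-6.5,-0.05,0,0,0],
    [230,0,-8,-0.05,0,0,0],
    [230,0,-9.5,-0.05,0,0,0],
    [230,0,-11,-0.05,0,0,0],
    [230,0,-12.5,-0.05,0,0,0],
    [230,0,-14,-0.05,0,0,0],
    [230,0,-15,-0.05,0,0,0],
    [230,0,-15.5,-0.05,0,0,0],
    [230,0,-15.5,-0.05,0,0,0],
  ],
)

```text
t: 20.75
tcp_pos: [0.6469, -0.0337, 0.2609]
tool_rot: [1.0, 0.0, -0.0, 0.0]
force: [0.0, -0.1, -3.7]
finger_gap: 0.339
```

Forces are small and the height is steady, so I'll continue.

drive_tool(
  increments=[
    [230,0,-0.3,0,0,0,0],
    [230,0,-1,0,0,0,0],
    [230,0,-2,0,0,0,0],
    [230,0,-3.5,0,0,0,0],
    [230,0,-5,0,0,0,0],
    [230,0,-6.5,0,0,0,0],
    [230,0,-8,0,0,0,0],
    [230,0,-9.5,0,0,0,0],
    [230,0,-11,0,0,0,0],
    [230,0,-12.5,0,0,0,0],
    [230,0,-14,0,0,0,0],
    [230,0,-15,0,0,0,0],
    [230,0,-15.4,0,0,0,0],
    [230,0,-15.4,0,0,0,0],
    [230,0,-15.4,0,0,0,0],
  ],
)

```text
t: 22.25
tcp_pos: [0.6471, 0.1191, 0.2609]
tool_rot: [1.0, -0.0, -0.0, 0.0]
force: [-0.7, 0.4, -3.3]
finger_gap: 0.346
```

```bash
python3 - <<'E'
from h import *
m=manip.camera_model("wrist"); s=manip.sense(); im=manip.snapshot("wrist")
z=s["tcp_pos"][2]-.1355
for c in blobs(im,(45,90,30),(85,255,255),60): print("g",c[:,0].mean(0).round(),rect("wrist",c,z+.04,m))
for c in blobs(im,(7,150,90),(17,255,255),300): print("o",c[:,0].mean(0).round(),rect("wrist",c,.089,m))
for n in("top","scene"):
  for c in blobs(manip.snapshot(n),(20,110,60),(34,255,255),50): print(n,"y",rect(n,c,.146))
go([.6465,.12,.2605],0)
E
```

```text
g [320. 193.] [649.6 118.9  97.9  55.1 -89.3]
o [535.  59.] [765.5 -97.   59.8  36.5  10.7]
top y [ 254.8 -226.2  114.5   63.2   32. ]
top y [ 4.651e+02  1.077e+02  8.520e+01  2.730e+01 -3.000e-01]
top y [ 444.3 -443.3  114.9   64.4    6.1]
scene y [467.  121.   90.8  51.4  -0.5]
scene y [ 510.6 -375.3  114.    65.8    6.4]
t 22.4 tcp [0.6471 0.1189 0.261 ] F [ 0.4 -0.7 -4.2] gap 0.342
shift cm [-0.06 -0.11  0.05] turn [ 0.0005  0.0004 -0.0012]
```

drive_tool(
  increments=[
    [230,0,-0.1,0.05,0,0,0],
    [230,0,-0.1,0.1,0,0,0],
    [230,0,-0.1,0.1,0,0,0],
    [180,0,-0.1,0.1,0,0,0],
    [172,0,-0.1,0.1,0,0,0],
    [168,0,-0.1,0.1,0,0,0],
    [164,0,-0.1,0.1,0,0,0],
    [160,0,-0.1,0.1,0,0,0],
    [155,0,-0.1,0.1,0,0,0],
    [145,0,-0.1,0.1,0,0,0],
    [120,0,-0.1,0.1,0,0,0],
    [80,0,-0.1,0.1,0,0,0],
    [40,0,-0.1,0.1,0,0,0],
    [0,0,-0.1,0.1,0,0,0],
    [0,0,-0.1,0.1,0,0,0],
    [0,0,-0.1,0.1,0,0,0],
  ],
  force=20,
)

```text
t: 24.0
tcp_pos: [0.647, 0.1207, 0.2599]
tool_rot: [1.0, -0.0, -0.0, 0.0]
force: [-0.7, 0.9, -0.1]
finger_gap: 1.003
```

drive_tool(
  increments=[
    [0,0,0,-0.5,0,0,0],
    [0,0,0,-2,0,0,0],
    [0,0,0,-4,0,0,0],
    [0,0,0,-7,0,0,0],
    [0,0,0,-10,0,0,0],
    [0,0,0,-12,0,0,0],
    [0,0,0,-12,0,0,0],
    [0,0,0,-12,0,0,0],
    [0,0,0,-12,0,0,0],
  ],
)

```text
t: 24.9
tcp_pos: [0.6462, 0.1206, 0.378]
tool_rot: [1.0, -0.0, -0.002, 0.0]
force: [0.4, 0.3, 1.2]
finger_gap: 0.997
```

```bash
python3 - <<'E'
from h import *
m=manip.camera_model("wrist"); s=manip.sense(); im=manip.snapshot("wrist")
for c in blobs(im,(45,90,30),(85,255,255),60): print("g",c[:,0].mean(0).round(),rect("wrist",c,.165,m))
for n in("top","scene"):
  im2=manip.snapshot(n)
  for c in blobs(im2,(20,110,60),(34,255,255),50): print(n,"y",rect(n,c,.146))
  for c in blobs(im2,(50,100,40),(80,255,255),40): print(n,"g",rect(n,c,.165))
cv2.imwrite("pics/f.png",np.vstack([im[:300],cv2.resize(im2[100:400,200:560],(640,533))[:300]])[:,:,::-1])
im3=manip.snapshot("wrist");print("diff",cv2.absdiff(im,im3).mean())
go([.6465,.12,.2605],0)
E
```

```text
g [319. 161.] [651.7 120.4  97.3  43.3  89.9]
top y [ 255.1 -226.5  114.4   64.2   32. ]
top y [ 4.652e+02  1.153e+02  8.540e+01  4.250e+01 -3.000e-01]
top y [ 444.5 -443.2  114.9   64.4    6.6]
top g [633.4  88.5  42.4  30.8  89.2]
scene y [467.1 125.6  90.7  43.6   0.6]
scene y [ 339.2 -182.8  112.5   33.3   31.9]
scene y [ 510.3 -375.4  113.5   65.8    6.4]
scene g [650.5 124.5 101.1  58.1 -89.7]
diff 2.6549596354166667
t 25.1 tcp [0.6466 0.1206 0.3785] F [ 0.1  0.1 -0.2] gap 0.997
shift cm [ 0.02  0.06 11.8 ] turn [ 0.0003  0.0031 -0.0003]
```

View pics/f.png

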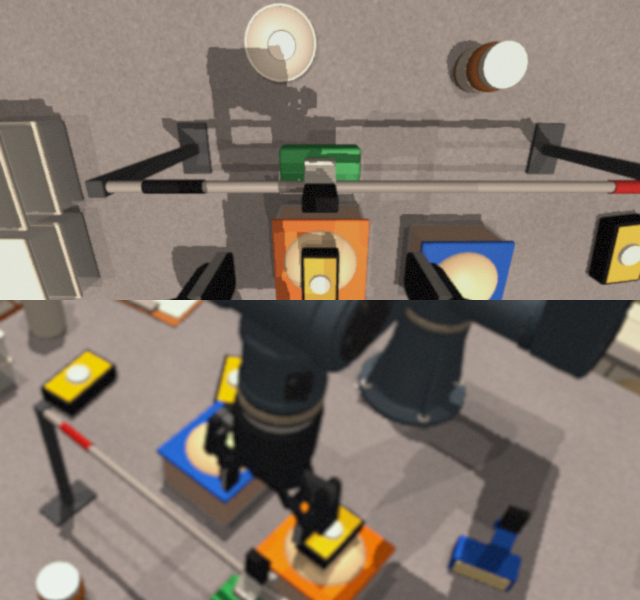

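The lamp hangs at (320,165) in the wrist view, level with the orange tub, and the meter is on the dome. I'll let things settle, then check that nothing moves.

drive_tool(
  increments=[
    [0,0,0,-2,0,0,0],
    [0,0,0,-2,0,0,0],
    [0,0,0,-2,0,0,0],
    [0,0,0,-2,0,0,0],
    [0,0,0,-2,0,0,0],
    [0,0,0,-2,0,0,0],
    [0,0,0,-2,0,0,0],
    [0,0,0,-2,0,0,0],
    [0,0,0,-2,0,0,0],
    [0,0,0,-2,0,0,0],
    [0,0,0,-2,0,0,0],
    [0,0,0,-2,0,0,0],
    [0,0,0,-2,0,0,0],
    [0,0,0,-2,0,0,0],
    [0,0,0,-2,0,0,0],
  ],
)

```text
t: 26.6
tcp_pos: [0.6471, 0.1207, 0.3999]
tool_rot: [1.0, -0.0, -0.0, 0.0]
force: [0.0, -0.3, -0.4]
finger_gap: 0.998
```

```bash
python3 - <<'E'
from h import *
for i in range(3):
  m=manip.camera_model("wrist"); im=manip.snapshot("wrist")
  for c in blobs(im,(45,90,30),(85,255,255),60): print("g",rect("wrist",c,.165,m))
  for c in blobs(im,(20,110,60),(34,255,255),200):
    r=rect("wrist",c,.146,m)
    if r[1]>50: print("y",r)
print(manip.sign_off(), manip.sense()["t"])
E
```

```text
g [652.1 120.4  97.5  41.8  90. ]
y [466.6 120.2  88.3  49.2  -0.5]
g [652.8 120.5  97.6  40.5  90. ]
y [466.6 120.2  88.3  49.2  -0.5]
g [652.8 120.5  97.6  40.5  90. ]
y [ 4.666e+02  1.199e+02  8.800e+01  5.000e+01 -1.000e-01]
the job is handed in; nothing more can be done
the job is handed in; nothing more can be done
```

The job is handed in, with no verdict reported. The meter is balanced on the orange tub's dome and the green lamp hangs on the rail straight behind that tub.

- **Meter:** I took the small one of the three; it measured about 95 x 55 mm, and the other two were larger. I lowered it gently onto the crown (about 4 N) and let go. The last three pictures put its centre within about 1 mm of the crown, level and not moving.
- **Lamp:** I hooked it on at the red band, about 17–20 mm from the band's centre, with its lens toward the tubs. Then I slid it along the rail in contact or nearly so and let go. At the end it hung at y ≈ 0.1205 m, against the tub's middle at 0.120 m, and was steady across the pictures.
- **Other objects:** I never went near the jar or the dish, and the arm finished about 14 cm above the lamp. The last reading before hand-in was at about 26.6 s.

**Disagreements:**
- The cameras put the rail at x ≈ 0.643–0.644 m, but contact suggested about 0.647 m, so I corrected by feel while seating the hook.
- The top and scene cameras gave slightly different meter positions near the end. In both, the gripper or lamp partly hid the meter, so I relied on the wrist camera.

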